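Fit the keyed filler cap to the rocker cover on the car-parts stall

TASK

On the stall lies an aluminium engine rocker cover with an open oil filler neck. Pick out the filler cap that belongs to it (the smaller of the two caps that have a key lug on the side), turn it so that its lug lines up with the slot in the neck, and seat it fully home, its rim down on the neck. Leave the other two caps standing where they are.

Things in the scene. Friction and masses are not known exactly. Their poses are not given: they have to be found in the camera images.
- keyed_cap: The right cap: loose, dark plastic, 90 g, upright on the table, 62 mm high. Origin: centre of the underside; z up, x to the lug. Round plug 42 mm wide (32 at the foot), z 0-20; rim 60 mm wide, z 20-28; grip bar on top 44 (along x) by 16 mm, z 28-62. One lug, 12 mm wide, V-shaped below, out to 44 mm from the axis at +x (14 past the rim), z 1-28, seen from above.
- neck (a point): Centre of the filler neck's mouth, 87 mm up; z up, x out through its slot. Dark steel wall 22 mm high, 52 inside, 64 outside, slot 22 wide at +x between cheeks reaching 48 from the axis. On a fixed aluminium cover 150 (x) by 400, 65 high, 80 to -y and 320 to +y of the axis. Home: rim on the neck, cap underside 20 mm below this point; with the lug not in the slot, about 20 higher.
- plain_cap: Bystander: dark cap of the same sizes as the right one (62 mm high, rim 60 mm in diameter, same grip bar along x) but without any lug. Origin: centre of the plug's underside. Stays where it is.
- wide_cap: Bystander: dark cap with a lug along +x (to 56 mm from the axis) but too big for the neck: plug 68 mm, rim 84 mm in diameter, grip bar 68 mm long and 16 mm wide, 62 mm high. Origin: centre of the plug's underside. Stays where it is.

How it is judged:
By the outcome, as a careful person would: the job done as asked, in the order asked, and still so for the second after the job is handed in, with the robot touching nothing.
It also fails if it takes over 35 s, if anything falls off the work surface, if the arm or the gripper's body presses on something with over 40 N, if the wrist force passes 120 N, or if a joint passes its speed limit or range.

ROBOT

A 6-joint arm with a two-finger parallel gripper is mounted at the origin on the work surface. World frame = base frame: x ahead of the robot, y to its left, z up, the work surface at z = 0. Lengths are in m, angles in rad, forces in N, time in s.
With the tool pointing down it reaches from about 0.4 to 0.825 m from the base axis. Payload 7 kg.
Tool frame: the origin (TCP) lies between the finger pads; the fingertips stand 8 mm ahead of it and the grasp point (between the pads) lies 11 mm behind it (arm.finger_overhang is the distance from the TCP to the fingertips, in m); z points along the fingers, y is the line along which they close (so a half turn about z gives the same grasp; the last joint's range is limited). The gripper opens to 88 mm and grips with 3 to 60 N. Pads are 19 mm wide; open, the fingers measure 130 mm over their backs; the gripper's body (78 mm by 193 mm) begins 47 mm behind the grasp point.
Start: joints at [-1.005, 0.359, 0.012, 0, -1.224, -0.288], TCP at [0.185, -0.649, 0.235] pointing down, gripper open.
Joint ranges: [-3.07, 3.07], [-1.43, 2.12], [-1.02, 1.25], [-3.03, 1.67], [-3.05, -0], [-3.03, 3.03]. Speed limits (rad/s): [2.39, 2.39, 3.01, 3.14, 3.14, 3.14].

INTERFACE

Orientations are given as [roll, pitch, yaw] about the fixed x, y, z axes, in that order (R = Rz(yaw) Ry(pitch) Rx(roll)).
In Python, from station import arm gives the robot as it stands.
- The arm moves only by the tool move_arm, never from a script. Its argument "rows" is text: rows parted by semicolons, each of 7 numbers parted by spaces: the turn, a rotation vector about the tool's x, y, z in degrees, then the shift along the tool's x, y, z in m, then the finger opening in m, from 0 to 0.0876. A call has 1 to 8 rows; each row shifts and turns the commanded pose from where the row before left it, along the tool's axes as they then stand; what a row does not reach is not made up. A row lasts 1/8 s, in which the tool goes at most 62.5 mm and 10.7 degrees, less where a joint would pass 70% of its speed; a pose out of reach is approached as far as the arm can. A call is refused whole if a number of a shift passes 0.0625 or a number of a turn 10.7, either way. A call with a gripper value outside its range is refused whole. The fingers move at their own pace and stop on an object; "squeeze" is the grip in N (left out, the last holds). Time passes only in rows, so rows that do not move let the fingers close. It gives the time, the measured TCP pose, the force, the opening and the grip force at its end, in the units of the state.
- arm.get_state(): the state, without advancing time (a new reading comes with each control period).
- arm.grab_frame(name): name is "side" or "top" or "wrist"; returns (picture, depth): 420x560x3 uint8, blue, green, red; 420x560 float32, m along the optical axis (not along the pixel's ray), 0 where there is no reading.
- arm.camera_model(name): a dict with "mtx" (3x3 intrinsics, pixels), "camera_from_world" (4x4, takes a point from world to camera coordinates); the wrist camera has in their place "mount" (4x4, takes a point from camera to tool coordinates, whose origin is the TCP and whose axes are the flange's). Camera axes: x right, y down, z forward; pixel columns grow to the right and rows downward; lengths in m; the calibration is good to about 2 mm. A picture is of the moment at which its call begins: read the wrist's pose just before it. camera_model takes no time and is no camera call.
- arm.job_done(): hands the job in; it is judged then, once.
The state is a dict: "t": time; "q": joint angles; "qd": joint speeds; "joint_efforts": joint torques, N m; "eef_pos": TCP position; "ee_rot": TCP orientation; "force": force on the tool from outside, world axes, zero at the start; "moment": the same for the moment, N m; "width": finger opening in m; "gripper_force": force on a finger pad.
Only numpy, scipy, OpenCV 4.12 (cv2) and the standard library are available. Lean on these libraries where they do the work, as an engineer would, in place of code of your own. Each camera call takes 0.05 s, during which the arm holds its last target. There are 200 camera calls.

## Working session

There is one attempt and no reset: what is moved stays moved. The work goes in short steps, Python scripts to look and compute and a tool call to move; the robot and the scene stay as the last step left them, time stands still between calls to the robot, and variables do not carry over. Pictures are saved under pics/ and viewed, at most 10 in all, crops included, and the job is handed in when it is done.

Besides the shell and the picture viewer there is one more tool, called after "Call:" in YAML: its name, and indented under it one key for each argument. move_arm: Moves the arm, as the interface text tells. Its arguments: {"type":"object","properties":{"rows":{"type":"string"},"squeeze":{"type":"number"}},"required":["rows"]}

```bash
ls; mkdir -p pics; python3 - <<'E'
from station import arm
import cv2,numpy as np
for n in("top","side"):
    p,d=arm.grab_frame(n);cv2.imwrite(f"pics/{n}0.png",p);np.savez(f"{n}0.npz",p=p,d=d);m=arm.camera_model(n);print(n,m)
print(arm.camera_model("wrist"));print(arm.get_state())
E
```

```text
pics
top {'mtx': array([[526.13867536,   0.        , 277.88727171],
       [  0.        , 526.13867536, 202.96511521],
       [  0.        ,   0.        ,   1.        ]]), 'camera_from_world': array([[ 0.07464383, -0.99719093,  0.00620902, -0.09765442],
       [-0.97723501, -0.07438721, -0.19869142,  0.56741752],
       [ 0.19859516,  0.00876342, -0.98004243,  1.08840301],
       [ 0.        ,  0.        ,  0.        ,  1.        ]])}
side {'mtx': array([[495.58055876,   0.        , 291.10343215],
       [  0.        , 495.58055876, 199.24519204],
       [  0.        ,   0.        ,   1.        ]]), 'camera_from_world': array([[-0.91120763, -0.41185176, -0.00887595,  0.49332735],
       [-0.25083984,  0.57180808, -0.78109852,  0.23242467],
       [ 0.32677214, -0.70951649, -0.62434471,  0.80834227],
       [ 0.        ,  0.        ,  0.        ,  1.        ]])}
{'mtx': array([[343.60138834,   0.        , 275.35729268],
       [  0.        , 343.60138834, 204.32705223],
       [  0.        ,   0.        ,   1.        ]]), 'mount': array([[-2.11430958e-04, -9.54333602e-01, -2.98742918e
[... 249 characters left out ...]
00000e+00,
         1.00000000e+00]])}
{'t': 0.1, 'q': array([-1.00488708e+00,  3.59311328e-01,  1.11515557e-02, -3.03595699e-04,
       -1.22412606e+00, -2.88095254e-01]), 'qd': array([ 0.0012575 , -0.00199907,  0.00220352,  0.00131893, -0.00264693,
       -0.00198785]), 'joint_efforts': array([-1.47923969e-03, -5.84165239e+01,  2.93748808e+01,  7.01557472e+00,
        1.00962940e-02, -5.47640457e-05]), 'eef_pos': array([ 0.18496956, -0.6487096 ,  0.23372029]), 'ee_rot': array([ 3.14008344e+00, -1.49592357e-04, -2.86388192e+00]), 'force': array([0.31346689, 0.3662774 , 0.70623303]), 'moment': array([ 0.01045532, -0.00569342,  0.00017403]), 'gripper_force': 0.0, 'width': 0.08711600270655902}
```

View pics/top0.png

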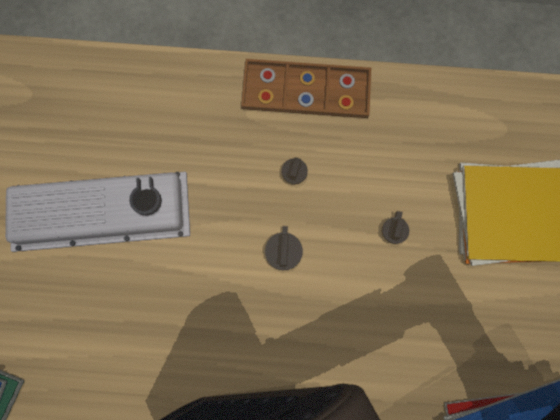

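View pics/side0.png

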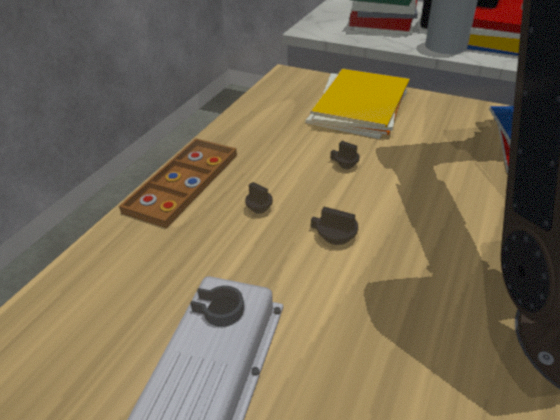

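The top view shows the neck at about (146,200) with its slot pointing up, toward (145,183). The plain cap is at (294,171), the wide cap at (284,250), and the keyed cap at (396,230) with its lug toward (400,212). The side view agrees: keyed cap at (345,155), neck at (222,305).

```bash
cat > h.py <<'E'
import numpy as np,cv2
from station import arm
from scipy.spatial.transform import Rotation as Rn
def world_from_cam(n,s=None):
    m=arm.camera_model(n)
    if n!="wrist": return m["mtx"],np.linalg.inv(m["camera_from_world"])
    T=np.eye(4);T[:3,:3]=Rn.from_euler("xyz",s["ee_rot"]).as_matrix();T[:3,3]=s["eef_pos"]
    return m["mtx"],T@m["mount"]
def ray(uv,z,K,T):
    uv=np.asarray(uv,float).reshape(-1,2)
    d=np.c_[uv,np.ones(len(uv))]@np.linalg.inv(K).T@T[:3,:3].T;o=T[:3,3]
    return o+d*((z-o[2])/d[:,2])[:,None]
def cloud(d,K,T):
    v,u=np.indices(d.shape);c=np.stack([u,v,np.ones_like(u)],-1)@np.linalg.inv(K).T*d[...,None]
    return c@T[:3,:3].T+T[:3,3]
E
python3 - <<'E'
from h import *
K,T=world_from_cam("top");z=np.load("top0.npz");P=cloud(z["d"],K,T);g=z["p"].max(2)
for nm,(u,v) in dict(keyed=(396,230),plain=(294,171),wide=(284,250),neck=(146,200)).items():
    w=30;sl=np.s_[v-w:v+w,u-w:u+w];p=P[sl][(g[sl]<85)&(z["d"][sl]>0)]
    for a,b in((.02,.033),(.045,.07),(.075,.095)):
        q=p[(p[:,2]>a)&(p[:,2]<b)]
        if len(q)>15:
            xy=q[:,:2].astype(np.float32);(c,s,an)=cv2.minAreaRect(xy);print(nm,a,b,len(q),"mean",q.mean(0).round(4),"rect",np.round(c,4),np.round(s,4),round(an,1),"enc",cv2.minEnclosingCircle(xy))
for uv,h in(((396,230),.028),((398,222),.062),((146,200),.087),((139,183),.087),((151,183),.087)):print(uv,ray(uv,h,K,T).round(4))
E
```

```text
keyed 0.02 0.033 364 mean [ 0.5385 -0.3153  0.028 ] rect [ 0.5406 -0.3201] [0.0555 0.0656] 45.5 enc ((0.5442710518836975, -0.3188275098800659), 0.03505892679095268)
keyed 0.045 0.07 175 mean [ 0.5374 -0.3161  0.06  ] rect [ 0.5389 -0.3179] [0.0165 0.044 ] 80.1 enc ((0.5391785502433777, -0.31637659668922424), 0.0224808007478714)
plain 0.02 0.033 340 mean [ 0.6529 -0.0856  0.0279] rect [ 0.6564 -0.0852] [0.0558 0.0545] 4.1 enc ((0.6557392477989197, -0.08505209535360336), 0.029148990288376808)
plain 0.045 0.07 144 mean [ 0.655  -0.0844  0.0609] rect [ 0.6568 -0.0844] [0.016  0.0416] 76.7 enc ((0.6564515829086304, -0.08468747138977051), 0.021284600719809532)
wide 0.02 0.033 816 mean [ 0.4733 -0.0742  0.028 ] rect [ 0.4734 -0.0741] [0.0806 0.0799] 46.3 enc ((0.4796711504459381, -0.0745534896850586), 0.046978387981653214)
wide 0.045 0.07 242 mean [ 0.4732 -0.0735  0.0617] rect [ 0.4744 -0.0735] [0.0683 0.0159] 0.9 enc ((0.4744701087474823, -0.07598575204610825), 0.034270644187927246)
neck 0.045 0.07 412 mean [0.5573 0.232  0.0659] rect [0.5621 0.2307] [0.0765 0.0574] 30.8 enc ((0.5636998414993286, 0.22570781409740448), 0.039521995931863785)
neck 0.075 0.095 276 mean [0.5547 0.2267 0.0849] rect [0.5624 0.2285] [0.0776 0.0619] 6.3 enc ((0.5632994771003723, 0.23038631677627563), 0.040147941559553146)
(396, 230) [[ 0.538  -0.3198  0.028 ]]
(398, 222) [[ 0.5501 -0.316   0.062 ]]
(146, 200) [[0.5523 0.2242 0.087 ]]
(139, 183) [[0.588  0.2436 0.087 ]]
(151, 183) [[0.5899 0.2182 0.087 ]]
```

Call:
move_arm:
  rows: "0 0 0 -0.0538 0.0278 0 0.0876;0 0 0 -0.0538 0.0278 0 0.0876;0 0 0 -0.0538 0.0278 0 0.0876;0 0 0 -0.0538 0.0278 0 0.0876;0 0 0 -0.0538 0.0278 0 0.0876;0 0 0 -0.0538 0.0278 0 0.0876;0 0 0 -0.0538 0.0278 0 0.0876;0 0 0 -0.0538 0.0278 0 0.0876"

```text
t: 1.1
eef_pos: [0.5391, -0.3155, 0.2344]
ee_rot: [3.141, -0.0, -2.864]
force: [0.3, -0.0, -0.3]
width: 0.0873
gripper_force: 0.0
```

Call:
move_arm:
  rows: "0 0 8.7 0 0 0.025 0.0876;0 0 8.7 0 0 0.025 0.0876;0 0 8.7 0 0 0.025 0.0876;0 0 0 0 0 0 0.0876;0 0 0 0 0 0 0.0876"

```text
t: 1.72
eef_pos: [0.5384, -0.3175, 0.1604]
ee_rot: [-3.141, 0.001, 2.967]
force: [-0.1, 0.1, -0.3]
width: 0.0875
gripper_force: 0.0
```

```bash
cat >> h.py <<'E'
def wlook(tag):
    s=arm.get_state();p,d=arm.grab_frame("wrist");cv2.imwrite(f"pics/{tag}.png",p)
    K,T=world_from_cam("wrist",s);np.savez(tag+".npz",p=p,d=d,K=K,T=T);return s,p,d,K,T
E
python3 - <<'E'
from h import *
s,p,d,K,T=wlook("w1");print(s["t"],s["eef_pos"],np.degrees(s["ee_rot"]),s["q"])
P=cloud(d,K,T);g=p.max(2)
for a,b in((.022,.033),(.05,.07)):
    q=P[(P[...,2]>a)&(P[...,2]<b)&(d>0)&(g<85)&(np.hypot(P[...,0]-.538,P[...,1]+.317)<.06)]
    xy=q[:,:2].astype(np.float32);print(a,len(q),q.mean(0),cv2.minAreaRect(xy),cv2.minEnclosingCircle(xy))
E
```

```text
1.725 [ 0.53837784 -0.31750559  0.16039077] [-1.79973947e+02  3.27662703e-02  1.70015420e+02] [-2.20680395e-01  3.32215010e-01 -2.04776919e-01  4.97914897e-04
 -1.03321209e+00 -1.52463470e+00]
0.022 2670 [ 0.53786223 -0.3175472   0.02745241] ((0.5426538586616516, -0.31594038009643555), (0.06741844117641449, 0.059338606894016266), 25.121231079101562) ((0.5457382202148438, -0.31942930817604065), 0.03667007014155388)
0.05 1159 [ 0.53685418 -0.31729088  0.06078807] ((0.5387656092643738, -0.3176048696041107), (0.01603720709681511, 0.043215539306402206), 79.70494842529297) ((0.5387628674507141, -0.3178602159023285), 0.022130344063043594)
```

View pics/w1.png

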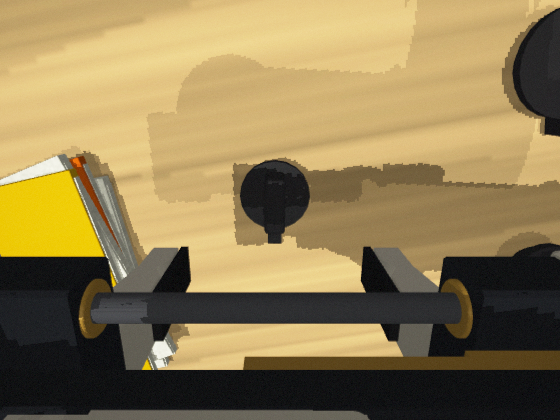

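The wrist view shows the keyed cap at about (275,193) with its lug pointing down the image to (275,238). It lies between the fingers. The bar centre is (0.5388,-0.3176), the lug yaw is -10°, and the bar size is 43×16 mm, which matches. Next I descend and grip.

Call:
move_arm:
  rows: "0 0 0 0 0 0.04 0.0876;0 0 0 0 0 0.04 0.0876;0 0 0 0 0 0.025 0.0876;0 0 0 0 0 0.014 0.0876;0 0 0 0 0 0 0;0 0 0 0 0 0 0;0 0 0 0 0 0 0;0 0 0 0 0 0 0"
  squeeze: 30

```text
t: 2.78
eef_pos: [0.5384, -0.3173, 0.0414]
ee_rot: [-3.141, 0.001, 2.964]
force: [-0.5, -0.4, -0.4]
width: 0.0534
gripper_force: 0.0
```

Call:
move_arm:
  rows: "0 0 0 0 0 0 0;0 0 0 0 0 0 0;0 0 0 0 0 0 0;0 0 0 0 0 0 0;0 0 0 0 0 0 0;0 0 0 0 0 0 0"

```text
t: 3.52
eef_pos: [0.5379, -0.3172, 0.0404]
ee_rot: [3.142, -0.0, 2.964]
force: [-0.1, -0.8, 0.0]
width: 0.0157
gripper_force: 30.0
```

Call:
move_arm:
  rows: "0 0 0 0 0 -0.03 0;0 0 0 0 0 -0.05 0;0 0 0 0 0 -0.06 0;0 0 0 0 0 -0.06 0;0 0 0 0 0 0 0"

```text
t: 4.15
eef_pos: [0.5404, -0.3183, 0.2467]
ee_rot: [-3.14, 0.01, 2.964]
force: [0.5, 0.2, -1.7]
width: 0.0157
gripper_force: 30.0
```

Call:
move_arm:
  rows: "0 0 0 0.0077 0.0522 0 0;0 0 0 0.0077 0.0522 0 0;0 0 0 0.0077 0.0522 0 0;0 0 0 0.0077 0.0522 0 0;0 0 0 0.0077 0.0522 0 0;0 0 0 0.0077 0.0522 0 0;0 0 0 0.0077 0.0522 0 0;0 0 0 0.0077 0.0522 0 0"

```text
t: 5.15
eef_pos: [0.5506, 0.1063, 0.2398]
ee_rot: [-3.141, -0.001, 2.964]
force: [0.6, -0.3, -0.8]
width: 0.0157
gripper_force: 30.0
```

Call:
move_arm:
  rows: "0 0 -8 0 0 0 0;0 0 -8 0 0 0 0;0 0 0 0 0 0 0;0 0 0 0 0 0 0"

```text
t: 5.65
eef_pos: [0.551, 0.1045, 0.2401]
ee_rot: [-3.141, -0.001, -3.043]
force: [-0.1, -0.3, -0.6]
width: 0.0162
gripper_force: 30.0
```

```bash
python3 - <<'E'
from h import *
s,p,d,K,T=wlook("w2");print(s["t"],s["eef_pos"],np.degrees(s["ee_rot"]),s["width"],s["gripper_force"])
P=cloud(d,K,T);g=p.max(2)
for a,b in((.075,.095),):
    q=P[(P[...,2]>a)&(P[...,2]<b)&(d>0)&(g<85)&(np.hypot(P[...,0]-.558,P[...,1]-.2275)<.065)]
    xy=q[:,:2].astype(np.float32);print(a,len(q),q.mean(0),q.min(0),q.max(0),cv2.minAreaRect(xy),cv2.minEnclosingCircle(xy))
    np.save("neck.npy",q)
E
```

```text
5.65 [0.55097697 0.10448367 0.24011784] [-1.79991626e+02 -3.87883357e-02 -1.74374931e+02] 0.016202481620918335 29.999565482139587
0.075 1641 [0.56319879 0.23086201 0.08380735] [0.52375289 0.19747536 0.07506598] [0.60572668 0.26193572 0.08868333] ((0.563409686088562, 0.23061156272888184), (0.08029904961585999, 0.06377161294221878), 10.164280891418457) ((0.5649003386497498, 0.22917598485946655), 0.041536297649145126)
```

View pics/w2.png

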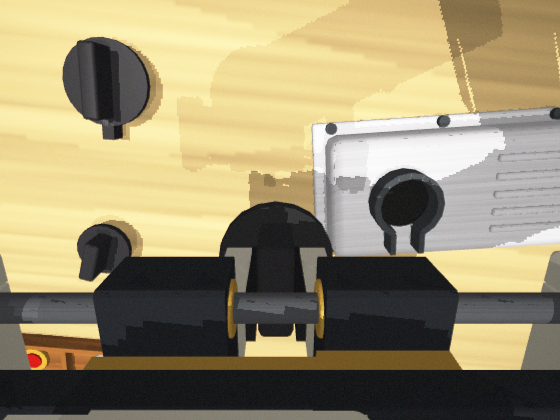

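The wrist view shows the neck ring clearly at about (406,200), with its slot opening down the image at (403,243). The held cap is at (275,260). I'll fit the neck centre and slot direction.

```bash
python3 - <<'E'
from h import *
from scipy.optimize import least_squares
q=np.load("neck.npy");q=q[(q[:,2]>.0845)&(q[:,2]<.09)][:,:2];c=np.array([.555,.2275])
ex=lambda r:np.where(r<.026,r-.026,np.where(r>.032,r-.032,0))
for _ in range(3):
    r=np.hypot(*(q-c).T);m=r<.0345
    c=least_squares(lambda c:ex(np.hypot(*(q[m]-c).T))*1e3,c,loss="soft_l1",f_scale=1).x
    # mean-radius independent check
r=np.hypot(*(q-c).T);k=q[r>.036]-c;print(c,len(q),len(k),np.percentile(r[r<.034],[2,50,98]))
a=np.degrees(np.arctan2(k[:,1],k[:,0]));print("slot dir",np.degrees(np.arctan2(*k.mean(0)[::-1])))
for sgn in(1,-1):
    kk=k[(a-5.)*sgn>0];v=cv2.fitLine(kk.astype(np.float32),cv2.DIST_HUBER,0,1e-4,1e-4).ravel();print(len(kk),np.degrees(np.arctan(v[1]/v[0])),kk.mean(0),kk.min(0),kk.max(0))
z=np.load("w2.npz");K,T=z["K"],z["T"];print(ray([[406,200],[389,250],[418,250]],.087,K,T))
# image contour: outer hull of dark blob at neck, on top plane
g=z["p"].max(2);mk=(g<80).astype(np.uint8);mk[:,:345]=0;mk[:155]=0;mk[258:]=0;mk[:,470:]=0
cs=cv2.findContours(mk,0,1)[0];b=max(cs,key=cv2.contourArea);w=ray(b.reshape(-1,2),.087,K,T)[:,:2].astype(np.float32);print(cv2.minAreaRect(w),cv2.boundingRect(b))
E
```

```text
[0.55670877 0.22951286] 1020 140 [0.0257839  0.02908299 0.03280359]
slot dir 8.347677248327518
66 4.489603 [0.03764901 0.01995347] [0.03066951 0.01718106] [0.04402601 0.02328377]
74 7.422931 [ 0.04183645 -0.00673034] [ 0.03489256 -0.01002621] [ 0.04862832 -0.0031319 ]
[[0.54974903 0.22528422 0.087     ]
 [0.60078051 0.21958645 0.087     ]
 [0.59803573 0.24734934 0.087     ]]
((0.5616174340248108, 0.2275686115026474), (0.08328776061534882, 0.06817546486854553), 10.009878158569336) (369, 169, 75, 86)
```

Call:
move_arm:
  rows: "0 0 -3 0 0 0 0;0 0 0 -0.0118 0.0614 0 0;0 0 0 -0.0118 0.0613 0 0;0 0 0 0 0 0.035 0;0 0 0 0 0 0.035 0;0 0 0 0 0 0.02 0;0 0 0 0 0 0 0;0 0 0 0 0 0 0"

```text
t: 6.7
eef_pos: [0.5564, 0.2297, 0.1516]
ee_rot: [3.141, 0.001, -2.989]
force: [0.1, -1.1, -0.5]
width: 0.0153
gripper_force: 30.0
```

```bash
python3 - <<'E'
from h import *
s=arm.get_state();print(s["eef_pos"],np.degrees(s["ee_rot"]))
a,_=arm.grab_frame("side");b,_=arm.grab_frame("top");w,_=arm.grab_frame("wrist")
f=lambda i,u,v:cv2.resize(i[v-60:v+60,u-60:u+60],(400,400),interpolation=2)
cv2.imwrite("pics/c1.png",np.hstack([f(a,222,295),f(b,146,195)]));cv2.imwrite("pics/w3.png",w)
E
```

```text
[0.55637264 0.22967193 0.15155839] [ 1.79982153e+02  6.95355906e-02 -1.71229018e+02]
```

View pics/c1.png

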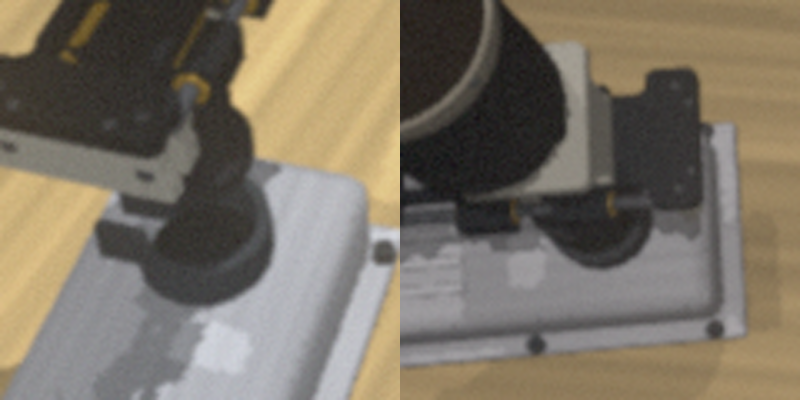

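The side crop shows the held cap above the neck mouth, with the neck ring at about (205,240) and the slot cheeks at (120,235). The top crop shows the neck and cap overlapping. Now I'll lower it, watching the force.

Call:
move_arm:
  rows: "0 0 0 0 0 0.015 0;0 0 0 0 0 0.008 0;0 0 0 0 0 0.005 0;0 0 0 0 0 0 0"

```text
t: 7.35
eef_pos: [0.5555, 0.2294, 0.1219]
ee_rot: [-3.141, -0.001, -2.988]
force: [0.3, 0.3, -0.1]
width: 0.0161
gripper_force: 30.0
```

Call:
move_arm:
  rows: "0 0 0 0 0 0.003 0;0 0 0 0 0 0.003 0;0 0 0 0 0 0 0"

```text
t: 7.72
eef_pos: [0.5556, 0.2295, 0.1164]
ee_rot: [-3.142, -0.0, -2.988]
force: [0.1, 0.4, 0.5]
width: 0.0158
gripper_force: 30.0
```

Call:
move_arm:
  rows: "0 0 0 0 0 0.003 0;0 0 0 0 0 0.003 0;0 0 0 0 0 0.0025 0;0 0 0 0 0 0 0;0 0 0 0 0 0 0"

```text
t: 8.35
eef_pos: [0.5558, 0.2296, 0.1081]
ee_rot: [3.142, 0.0, -2.988]
force: [-0.2, 0.0, -1.5]
width: 0.0159
gripper_force: 30.0
```

Call:
move_arm:
  rows: "0 0 0 0 0 0.0015 0;0 0 0 0 0 0.001 0;0 0 0 0 0 0 0"

```text
t: 8.72
eef_pos: [0.5559, 0.2297, 0.1073]
ee_rot: [3.141, 0.001, -2.987]
force: [-5.1, -1.0, 10.2]
width: 0.0156
gripper_force: 30.0
```

Contact came at the home height (10 N at TCP 0.1073). Releasing and retreating.

Call:
move_arm:
  rows: "0 0 0 0 0 0 0.08;0 0 0 0 0 0 0.08;0 0 0 0 0 0 0.08;0 0 0 0 0 0 0.08;0 0 0 0 0 0 0.08;0 0 0 0 0 0 0.08;0 0 0 0 0 0 0.08;0 0 0 0 0 0 0.08"

```text
t: 9.72
eef_pos: [0.5557, 0.2296, 0.1056]
ee_rot: [3.142, 0.0, -2.988]
force: [-0.3, 0.2, 0.0]
width: 0.08
gripper_force: 0.0
```

Call:
move_arm:
  rows: "0 0 0 0 0 -0.02 0.08;0 0 0 0 0 -0.04 0.08;0 0 0 0 0 -0.04 0.08;0 0 0 0 0 -0.03 0.08;0 0 0 0 0 0 0.08"

```text
t: 10.35
eef_pos: [0.5569, 0.2302, 0.2386]
ee_rot: [3.139, 0.005, -2.987]
force: [0.2, 0.1, -1.2]
width: 0.0801
gripper_force: 0.0
```

```bash
python3 - <<'E'
from h import *
s,p,d,K,T=wlook("w4");print(s["t"],s["eef_pos"],s["force"],s["width"])
P=cloud(d,K,T);g=p.max(2)
for a,b in((.091,.105),(.115,.14)):
    q=P[(P[...,2]>a)&(P[...,2]<b)&(d>0)&(g<85)&(np.hypot(P[...,0]-.557,P[...,1]-.2295)<.055)]
    xy=q[:,:2].astype(np.float32);print(a,len(q),q.mean(0),np.percentile(q[:,2],[5,50,95]),cv2.minAreaRect(xy))
a,_=arm.grab_frame("side");cv2.imwrite("pics/c4.png",np.hstack([cv2.resize(a[235:355,162:282],(380,420),interpolation=2),p[:, 90:470]]))
E
```

```text
10.35 [0.55686424 0.23024433 0.23856864] [ 0.17165932  0.06384577 -1.16750001] 0.08014475166882884
0.091 2517 [0.55608683 0.23008912 0.09454529] [0.09327322 0.0944878  0.0957003 ] ((0.560057520866394, 0.232830211520195), (0.06694905459880829, 0.05981076508760452), 45.94712448120117)
0.115 1087 [0.55537301 0.22990021 0.12770833] [0.12505274 0.1281567  0.12945372] ((0.5569729804992676, 0.23011420667171478), (0.043877363204956055, 0.015450293198227882), 8.761446952819824)
```

View pics/c4.png

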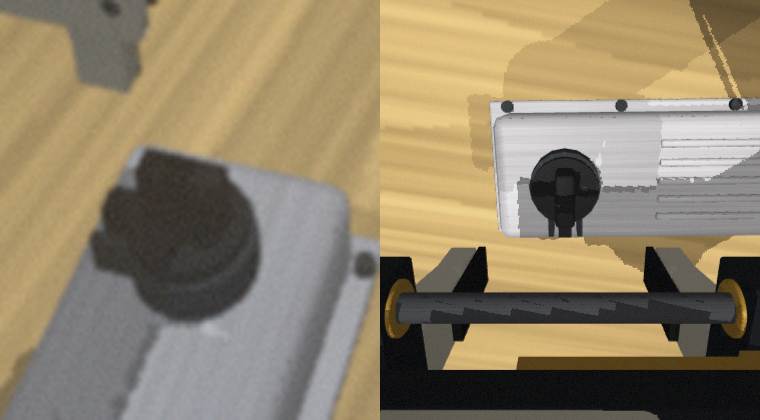

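The cap is seated. In the wrist view its lug lies between the slot cheeks at (565,225). The rim top is at 94.5 mm (95 expected) and the bar top at about 129 mm, level.

```bash
python3 -c "
from station import arm
print(arm.job_done())"
```

```text
the job is handed in; nothing more can be done
None
```

The keyed cap is seated fully home, with its lug in the neck's slot and its rim top measured at 94.5 mm (95 expected). The other two caps were not touched, and the job was handed in at about 10.4 s; no verdict was returned.

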